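# Nudge a circuit board carrier onto the locating pins of a test jig

## Robot

A 6-joint arm with a two-finger parallel gripper is mounted at the origin on the work surface. World frame = base frame: x ahead of the robot, y to its left, z up, the work surface at z = 0. Lengths are in m, angles in rad, forces in N, time in s.
With the tool pointing down it reaches from about 0.375 to 0.975 m from the base axis. Payload 3.8 kg.
Tool frame: the origin (TCP) lies between the finger pads; the fingertips stand manip.finger_overhang ahead of it and the grasp point (between the pads) lies 8 mm behind it (manip.finger_overhang is the distance from the TCP to the fingertips, in m); z points along the fingers, y is the line along which they close (so a half turn about z gives the same grasp; the last joint's range is limited). The gripper opens to 85 mm and grips with 20 to 120 N. Pads are 22 mm wide; open, the fingers measure 114 mm over their backs; the gripper's body (76 mm by 85 mm) begins 54 mm behind the grasp point. The pads swing forward as they close: fully open they stand 13 mm farther back than shut.
Start: joints at [1.174, 0.264, 1.604, -0, 1.274, -0.037], TCP at [0.238, 0.632, 0.242] pointing down, gripper open.
Joint ranges: [-2.63, 2.63], [-0.94, 2.18], [0.31, 2.57], [-1.31, 4.45], [0, 2.66], [-2.55, 2.55]. Speed limits (rad/s): [2.57, 2.57, 3.14, 3.14, 3.14, 3.14].

## Interface

Orientations are given as a unit quaternion [x, y, z, w].
In Python, from plant import status, optics, manip gives the robot as it stands.
- The arm moves only by the tool carry_out, never from a script. Its argument "moves" is a list of rows, each an object with "linear": the shift along the tool's x, y, z in shares of 0.4 m (1.0 is 0.4 m), a list of three; "rot": the turn, a rotation vector about the tool's x, y, z in a scale on which 1.0 is pi rad, a list of three; "claw": the closure, from 0 (fully open) to 1 (shut). In form: [{"linear": [dx, dy, dz], "rot": [rx, ry, rz], "claw": claw}, ...]. A call has 1 to 5 rows; each row is the pose to reach, as a shift and turn from the pose commanded when the call began, along the tool's axes at that moment; what a row does not reach only later rows make up. A row lasts 1/12 s, in which the tool goes at most 41.7 mm and 7.16 degrees, less where a joint would pass 70% of its speed; a pose out of reach is approached as far as the arm can. Shift and turn numbers lie between -1 and 1, and a call with a number outside is refused. A call with a gripper value outside its range is refused whole. The fingers move at their own pace and stop on an object; the grip force is fixed at half the most. Time passes only in rows, so rows that repeat a pose let the fingers close. It gives the time, the measured TCP pose, the force, the opening and the grip force at its end, in the units of the state.
- status.get_obs(): the state, without advancing time (a new reading comes with each control period).
- optics.camera(name): name is "scene" or "top" or "wrist"; returns (picture, depth): 420x560x3 uint8, blue, green, red; 420x560 float32, m along the optical axis (not along the pixel's ray), 0 where there is no reading.
- optics.calibration(name): a dict with "vfov" (degrees; the focal length in pixels is half the picture's height over the tangent of half this angle, whatever the lens; pixels are square), "cx", "cy" (the principal point, pixels), "distortion" ([k1, k2, p1, p2, k3] as OpenCV has them; the pictures are not rectified), "T" (4x4, takes a point from camera to world coordinates). Camera axes: x right, y down, z forward; pixel columns grow to the right and rows downward; lengths in m; the calibration is good to about 2 mm. A picture is of the moment at which its call begins: read the wrist's pose just before it. calibration takes no time and is no camera call; for the wrist camera it gives the pose at the moment of the call.
- manip.close_job(): hands the job in; it is judged then, once.
The state is a dict: "clock": time; "q": joint angles; "qd": joint speeds; "joint_efforts": joint torques, N m; "tool_pos": TCP position; "orientation": TCP orientation; "ft_force": force on the tool from outside, world axes, zero at the start; "torque": the same for the moment, N m; "grip_width": opening from 0.0 (shut) to 1.0 (fully open); "grasp_force": force on a finger pad.
Only numpy, scipy, OpenCV 4.12 (cv2) and the standard library are available. Lean on these libraries where they do the work, as an engineer would, in place of code of your own. Each camera call takes 0.05 s, during which the arm holds its last target. There are 200 camera calls.

## Task

On the repair bench a grey carrier plate with a green circuit board lies askew on the blue test jig, its far side propped up on the jig's two brass locating pins. With the fingertips, gently nudge the plate sideways by its edges until both of its holes drop over the two pins and it lies flat on the jig, then take the hand away. Do not lift the plate or touch the components on the board, and leave everything else on the bench where it is.

Things in the scene. Friction and masses are not known exactly. Their poses are not given: they have to be found in the camera images.
- jig: Test jig screwed to the bench. Origin: centre of its underside; +x to its far side, +y to its left, z up. Dark steel slab 180 (x) x 220 (y) x 10 mm high; centred on it a blue pedestal 90 (x) x 130 (y) mm whose flat top, the seat, is 45 mm above the origin. The plate belongs flat on the seat, its axes along the jig's, its origin over the jig's.
- plate: Loose grey slippery plastic carrier plate 110 (x) x 160 (y) x 8 mm, about 0.4 kg. Origin: centre of its underside; +x its far side (with the holes), +y its left. Starts 12-18 mm short in jig x, up to 18 mm off in y and 0.1 rad askew, far part on the pin tips, near part on the pedestal: tilted about 0.14 rad, near edge low. Home, it overhangs the pedestal 10 mm in x, 15 mm in y.
- hole_left (a point): Centre, at the underside, of the plate's left through hole: 13 mm in diameter, at x = +25 mm, y = +55 mm in the plate's frame.
- hole_right (a point): The same for the right hole, at x = +25 mm, y = -55 mm in the plate's frame.
- pin_left (a point): Foot, at seat height, of the jig's left upright brass pin, at x = +25 mm, y = +55 mm in the jig's frame. 8 mm in diameter for the lower 5 mm, then tapering to a 3 mm tip, 10 mm high in all; the taper guides the plate down once both holes are within about 3 mm.
- pin_right (a point): The same for the right pin, at x = +25 mm, y = -55 mm in the jig's frame.
- parts_on_board: Components fixed on the board (heat sink, two blue capacitors, black relay), within x -26 to +10 mm and y -45 to +42 mm of the plate's centre, up to 18 mm above their origin. Origin: on the plate's axis, 9.6 mm above the plate's underside, axes as the plate's. Not to be touched.
- multimeter: Loose orange multimeter, 75 x 145 x 32 mm high, lying beyond the jig's far side (centre about 145 mm from the jig's centre). Origin: centre of its underside.
- screwdriver: Loose screwdriver with red handle, lying to the left of the jig, about 200 mm from its centre, 200 mm long, 26 mm high. Origin: on the bench under its middle, x along it towards the blade.
- stripper: Loose yellow wire stripper, about 175 x 40 x 22 mm, on the right of the bench. Origin: underside, near its middle.
- tape_roll: Loose roll of black tape lying flat, 84 mm in diameter, 24 mm high. Origin: centre of its underside.
- spray_can: Loose standing blue spray can with red cap, 54 mm in diameter, 160 mm high. Origin: centre of its underside.
- screw_jar: Loose brass-coloured screw jar with white cap, 56 mm in diameter, 60 mm high. Origin: centre of its underside.
Not all that is in view belongs to the job. Leave any white look-alike of the plate alone.

How it is judged:
By the outcome, as a careful person would: the job done as asked, in the order asked, and still so for the second after the job is handed in, with the robot touching nothing.
It also fails if it takes over 64 s, if anything falls off the work surface, if the arm or the gripper's body presses on something with over 40 N, if the wrist force passes 120 N, or if a joint passes its speed limit or range.

## Working session

There is one attempt and no reset: what is moved stays moved. The work goes in short steps, Python scripts to look and compute and a tool call to move; the robot and the scene stay as the last step left them, time stands still between calls to the robot, and variables do not carry over. Pictures are saved under pics/ and viewed, at most 10 in all, crops included, and the job is handed in when it is done.

Besides the shell and the picture viewer there is one more tool, called as name([rows], argument=value, ...), one row to a line, values as JSON. carry_out: Moves the arm, as the interface text tells. Its arguments: {"type":"object","properties":{"moves":{"type":"array"}},"required":["moves"]}

```bash
ls; mkdir -p pics; python3 - <<'E'
from plant import status, optics, manip
import cv2,numpy as np
print(status.get_obs(), manip.finger_overhang)
for n in("scene","top"):
    p,d=optics.camera(n); cv2.imwrite(f"pics/{n}0.png",p); np.savez(f"{n}0.npz",p=p,d=d)
    c=optics.calibration(n); print(n,c)
a=cv2.imread("pics/scene0.png")
E
```

```text
pics
{'clock': 0.0, 'q': array([ 1.17410769e+00,  2.64739140e-01,  1.60541258e+00, -6.72004141e-06,
        1.27370836e+00, -3.69133401e-02]), 'qd': array([ 0.00088796,  0.00078564, -0.00052881,  0.00275687, -0.00011569,
        0.00080637]), 'joint_efforts': array([-1.17214979e-03, -5.15120137e+01, -3.67304778e+01, -1.39841550e-04,
        1.33248285e-02,  7.54050433e-06]), 'tool_pos': array([0.23737365, 0.63110675, 0.24095062]), 'orientation': array([ 1.78917949e-01,  9.83863345e-01, -1.10786062e-03, -2.40731818e-04]), 'ft_force': array([ 0.3090775 , -0.78613946, -0.3519543 ]), 'torque': array([0.02057612, 0.01163563, 0.02044355]), 'grasp_force': 0.0, 'grip_width': 1.000472957847992} 0.011
scene {'vfov': 42.71597402627295, 'cx': 289.2549896202234, 'cy': 207.7971673485108, 'distortion': array([-0.20306841,  0.        ,  0.        ,  0.        ,  0.        ]), 'T': array([[-0.70278587,  0.61935335, -0.34999063,  1.0389988 ],
       [ 0.71139985,  0.61081092, -0.3475921 ,  0.57971582],
       [-0.00150424, -0.4932661 , -0.86987717,  1.4406035 ],
       [ 0.        ,  0.        ,  0.        ,  1.        ]])}
top {'vfov': 50.40045015605535, 'cx': 271.47263397032737, 'cy': 211.13443646505812, 'distortion': array([-0.00735636,  0.        ,  0.        ,  0.        ,  0.        ]), 'T': array([[ 0.0259074 , -0.99526962,  0.0936333 ,  0.36295832],
       [-0.9996598 , -0.02551087,  0.00542961,  0.03029249],
       [-0.00301525, -0.09374212, -0.99559195,  1.29747653],
       [ 0.        ,  0.        ,  0.        ,  1.        ]])}
```

View pics/scene0.png

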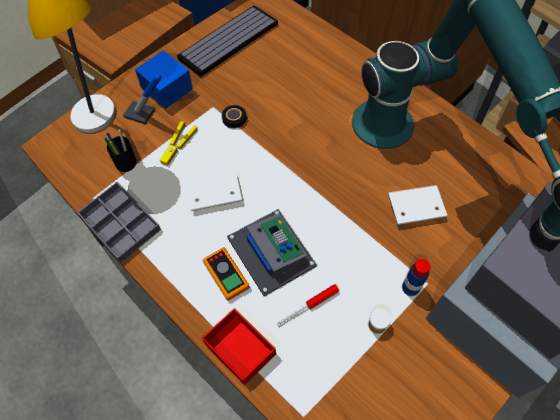

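View pics/top0.png

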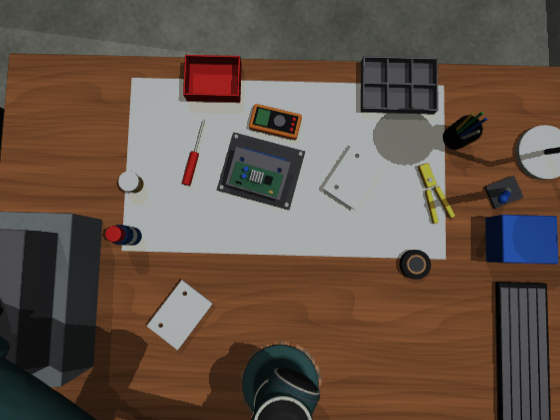

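The pictures show the jig (slab about (218–305, 133–210) in top) with the grey plate and green board on it. The multimeter lies beyond it, the screwdriver to its left, and white decoys at (180,315) and (345,178). Next I get a rough jig pose.

```bash
cat > h.py <<'E'
import numpy as np, cv2
from plant import status, optics, manip
from scipy.spatial.transform import Rotation as R
def snap(n,tag=None):
    c=optics.calibration(n); p,d=optics.camera(n)
    if tag: cv2.imwrite(f"pics/{tag}.png",p)
    return p,d,c
def K(c):
    f=210/np.tan(np.radians(c["vfov"]/2)); return np.array([[f,0,c["cx"]],[0,f,c["cy"]],[0,0,1.]])
def rays(c,px):
    u=cv2.undistortPoints(np.float64(px).reshape(-1,1,2),K(c),c["distortion"]).reshape(-1,2)
    return np.c_[u,np.ones(len(u))]@c["T"][:3,:3].T, c["T"][:3,3]
def onplane(c,px,z):
    r,o=rays(c,px); return o+r*((z-o[2])/r[:,2])[:,None]
def cloud(c,d):
    v,u=np.mgrid[:420,:560]; r,o=rays(c,np.c_[u.ravel(),v.ravel()])
    return (o+r*d.reshape(-1,1)).reshape(420,560,3)
def proj(c,P):
    Ti=np.linalg.inv(c["T"]); return cv2.projectPoints(np.float64(P).reshape(-1,1,3),cv2.Rodrigues(Ti[:3,:3])[0],Ti[:3,3],K(c),c["distortion"])[0].reshape(-1,2)
E
python3 - <<'E'
from h import *
p=np.load("top0.npz")["p"];d=np.load("top0.npz")["d"];c=optics.calibration("top")
g=p.max(2); m=np.uint8(g<110); m[:125]=0;m[215:]=0;m[:,:212]=0;m[:,312:]=0
n,l,s,_=cv2.connectedComponentsWithStats(m); i=1+np.argmax(s[1:,4])
cn=max(cv2.findContours(np.uint8(l==i),0,1)[0],key=cv2.contourArea).reshape(-1,2)
P=onplane(c,cn,0.01); r=cv2.minAreaRect(np.float32(P[:,:2])); print("slab",r)
X=cloud(c,d)
for px in [(225,195),(295,140),(262,150),(262,145),(258,178),(240,170),(262,195)]: print(px,X[px[1],px[0]].round(3),p[px[1],px[0]])
cr=cv2.resize(p[120:220,205:320],None,fx=6,fy=6,interpolation=2);cv2.imwrite("pics/crop0.png",cr)
E
```

```text
slab ((0.6028525829315186, 0.07253497838973999), (0.2212209552526474, 0.18107347190380096), 76.12964630126953)
(225, 195) [0.529 0.174 0.003] [172 171 168]
(295, 140) [ 0.7   -0.027 -0.004] [114 128 135]
(262, 150) [0.664 0.07  0.008] [50 47 46]
(262, 145) [0.678 0.07  0.011] [49 47 46]
(258, 178) [0.57  0.077 0.072] [137 136 134]
(240, 170) [0.595 0.129 0.052] [53 74 37]
(262, 195) [0.531 0.066 0.009] [32 29 29]
```

View pics/crop0.png

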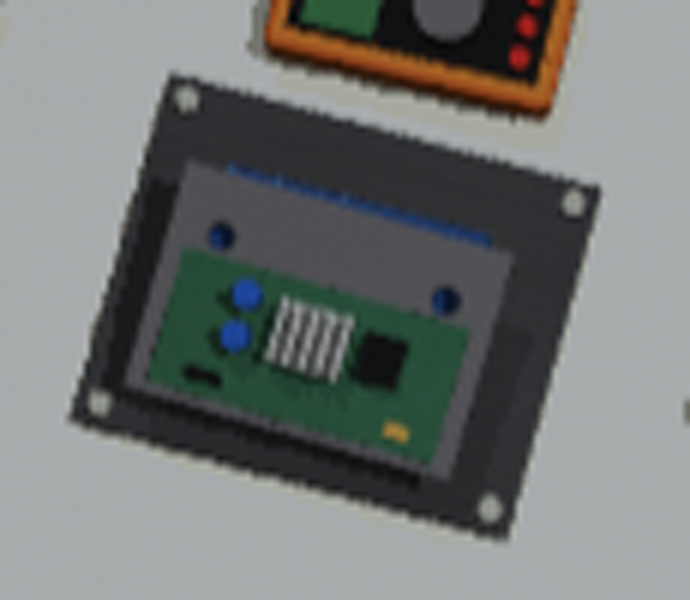

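```bash
python3 - <<'E'
from h import *
s=status.get_obs(); c=optics.calibration("wrist"); Rt=R.from_quat(s["orientation"]).as_matrix()
print(Rt.round(3)); print("cam in tool",(Rt.T@(c["T"][:3,3]-s["tool_pos"])).round(3)); print((Rt.T@c["T"][:3,:3]).round(3), c["vfov"],c["distortion"])
# target: tool y along jig +y, psi=-0.242, z down
psi=-.242; y=np.array([-np.sin(psi),np.cos(psi),0]); z=np.array([0,0,-1.]); x=np.cross(y,z)
T=np.c_[x,y,z]; print(T.round(3))
for sgn in(1,-1):
    Tt=np.c_[sgn*x,sgn*y,z]; print(sgn,(R.from_matrix(Rt.T@Tt)).as_rotvec())
print(Rt.T@(np.array([.603,.0725,.30])-s["tool_pos"]))
E
```

```text
[[-0.936  0.352 -0.001]
 [ 0.352  0.936 -0.002]
 [ 0.    -0.002 -1.   ]]
cam in tool [ 0.078 -0.001 -0.132]
[[ 0.001 -0.952 -0.305]
 [ 1.     0.001 -0.   ]
 [ 0.001 -0.305  0.952]] 68.80563040192251 [-0.05606637  0.          0.          0.          0.        ]
[[-0.971  0.24   0.   ]
 [ 0.24   0.971  0.   ]
 [ 0.     0.    -1.   ]]
1 [-0.00207159 -0.00021299 -0.11779283]
-1 [-3.22395963e-04  3.13566541e-03  3.02379820e+00]
[-0.5388804  -0.39430326 -0.05817886]
```

Units first: shifts go in shares of 0.4 m and turns go in shares of pi rad. So -0.135 m / 0.4 = -0.3375, -0.108 m / 0.4 = -0.27.

carry_out([
  {"linear":[-0.0675,-0.05,0],"rot":[0,0,0],"claw":0},
  {"linear":[-0.135,-0.1,0],"rot":[0,0,0],"claw":0},
  {"linear":[-0.2025,-0.15,0],"rot":[0,0,0],"claw":0},
  {"linear":[-0.27,-0.2,0],"rot":[0,0,0],"claw":0},
  {"linear":[-0.3375,-0.25,0],"rot":[0,0,0],"claw":0},
])

```text
clock: 0.52
tool_pos: [0.3291, 0.4891, 0.2416]
orientation: [0.179, 0.984, -0.001, -0.0]
ft_force: [0.3, 0.2, 0.2]
grip_width: 1.001
grasp_force: 0.0
```

Converted, -0.135 m / 0.4 = -0.3375, -0.108 m / 0.4 = -0.27.

carry_out([
  {"linear":[-0.0675,-0.05,0],"rot":[0,0,0],"claw":0},
  {"linear":[-0.135,-0.1,0],"rot":[0,0,0],"claw":0},
  {"linear":[-0.2025,-0.15,0],"rot":[0,0,0],"claw":0},
  {"linear":[-0.27,-0.2,0],"rot":[0,0,0],"claw":0},
  {"linear":[-0.3375,-0.25,0],"rot":[0,0,0],"claw":0},
])

```text
clock: 0.93
tool_pos: [0.4202, 0.3478, 0.2418]
orientation: [0.179, 0.984, -0.0, -0.0]
ft_force: [1.0, -0.5, -0.5]
grip_width: 1.002
grasp_force: 0.0
```

Converted, -0.135 m / 0.4 = -0.3375, -0.108 m / 0.4 = -0.27.

carry_out([
  {"linear":[-0.0675,-0.05,0],"rot":[0,0,0],"claw":0},
  {"linear":[-0.135,-0.1,0],"rot":[0,0,0],"claw":0},
  {"linear":[-0.2025,-0.15,0],"rot":[0,0,0],"claw":0},
  {"linear":[-0.27,-0.2,0],"rot":[0,0,0],"claw":0},
  {"linear":[-0.3375,-0.25,0],"rot":[0,0,0],"claw":0},
])

```text
clock: 1.35
tool_pos: [0.5114, 0.2067, 0.2419]
orientation: [0.179, 0.984, -0.0, -0.0]
ft_force: [1.1, -0.4, -0.1]
grip_width: 1.002
grasp_force: 0.0
```

Converted, -0.134 m / 0.4 = -0.335, -0.1 m / 0.4 = -0.25, -0.118 rad / 3.1416 = -0.0376.

carry_out([
  {"linear":[-0.0825,-0.06,-0.025],"rot":[0,0,-0.0191],"claw":0},
  {"linear":[-0.165,-0.12,-0.05],"rot":[0,0,-0.0376],"claw":0},
  {"linear":[-0.25,-0.18,-0.075],"rot":[0,0,-0.0376],"claw":0},
  {"linear":[-0.335,-0.2375,-0.075],"rot":[0,0,-0.0376],"claw":0},
  {"linear":[-0.335,-0.2375,-0.075],"rot":[0,0,-0.0376],"claw":0},
])

```text
clock: 1.77
tool_pos: [0.6067, 0.0662, 0.2727]
orientation: [0.123, 0.992, -0.001, 0.002]
ft_force: [-0.7, 1.3, -0.3]
grip_width: 0.999
grasp_force: 0.0
```

```bash
python3 - <<'E'
from h import *
print(status.get_obs()["tool_pos"],status.get_obs()["clock"])
p,d,c=snap("wrist","w1"); np.savez("w1.npz",p=p,d=d,**c)
E
```

```text
[0.60669527 0.06624469 0.27271946] 1.7667
```

View pics/w1.png

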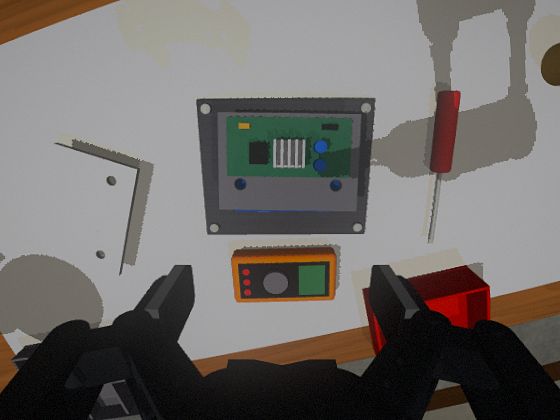

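```bash
cat > meas.py <<'E'
from h import *
def measure(p,d,c,cen,verbose=True):
    """jig (slab outline at z=.01) and plate (plane from depth, holes) from a wrist picture"""
    X=cloud(c,d); near=np.hypot(X[...,0]-cen[0],X[...,1]-cen[1])<.16
    ok=(d>0)&near
    sat=cv2.cvtColor(p,cv2.COLOR_BGR2HSV)[...,1]; v=p.max(2)
    m=np.uint8(near&((v<115)|(X[...,2]>.035)))*255
    m=cv2.morphologyEx(m,cv2.MORPH_OPEN,np.ones((5,5)))
    n,l,s,_=cv2.connectedComponentsWithStats(m); i=l[tuple(np.int32(proj(c,[[*cen,.06]])[0][::-1]))]
    cn=max(cv2.findContours(np.uint8(l==i),0,1)[0],key=cv2.contourArea).reshape(-1,2)
    r=cv2.minAreaRect(np.float32(onplane(c,cn,.01)[:,:2])*1000)
    return X,ok,r
E
python3 - <<'E'
from meas import *
f=np.load("w1.npz");p,d=f["p"],f["d"];c={k:f[k] for k in("vfov","cx","cy","distortion","T")}
X,ok,r=measure(p,d,c,(.603,.0725)); print(r)
for px in [(203,160),(222,190),(290,196),(290,205),(240,184),(335,186),(345,200),(290,211),(365,160),(250,165),(290,103)]:
    print(px,X[px[1],px[0]].round(4),p[px[1],px[0]])
E
```

```text
((604.1416015625, 70.81884765625), (220.4893035888672, 179.50021362304688), 76.24346160888672)
(203, 160) [ 0.5652 -0.0295  0.0109] [68 65 67]
(222, 190) [ 0.599  -0.0039  0.0631] [99 94 96]
(290, 196) [0.6253 0.0703 0.0621] [91 86 90]
(290, 205) [0.6352 0.0678 0.0644] [90 87 90]
(240, 184) [0.6008 0.0147 0.0453] [60 43 31]
(335, 186) [0.6304 0.125  0.0468] [60 43 33]
(345, 200) [0.6451 0.1312 0.0632] [93 88 88]
(290, 211) [0.6487 0.065  0.0449] [97 60 39]
(365, 160) [0.6158 0.1732 0.0115] [50 48 50]
(250, 165) [0.5796 0.0347 0.0589] [67 89 46]
(290, 103) [0.5248 0.0958 0.0121] [65 64 63]
```

```bash
cat >> meas.py <<'E'
def plate(p,d,c,X,ok,jig,yaw):
    J=R.from_euler("z",yaw).as_matrix(); Y=(X-np.array([*jig,0]))@J   # jig frame
    inn=ok&(abs(Y[...,0])<.1)&(abs(Y[...,1])<.11)
    hsv=cv2.cvtColor(p,cv2.COLOR_BGR2HSV)
    g=inn&(hsv[...,1]<40)&(hsv[...,2]>72)&(Y[...,2]>.042)&(Y[...,2]<.08)&(Y[...,0]>.0)
    Q=Y[g]
    for _ in range(4):
        A=np.c_[Q[:,:2],np.ones(len(Q))]; k=np.linalg.lstsq(A,Q[:,2],rcond=None)[0]
        e=Q[:,2]-A@k; Q=Q[abs(e)<max(.0015,2*e.std())]
    # plate outline: everything near the plane, hull
    h=Y[...,2]-(Y[...,:2]@k[:2]+k[2])
    # holes: dark saturated blobs inside the plate
    b=np.uint8((hsv[...,1]>60)&(hsv[...,0]>95)&(hsv[...,0]<130)&(hsv[...,2]<90)&inn)*255
    out=[]
    rr,o=rays(c,[[0,0]])
    def hit(px):
        r,o=rays(c,px); r=r@J; o=(o-np.array([*jig,0]))@J
        t=(k[2]+o[:2]@k[:2]-o[2])/(r[:,2]-r[:,:2]@k[:2]); return o+r*t[:,None]
    for q in cv2.findContours(b,0,1)[0]:
        if 25<cv2.contourArea(q)<1500:
            P=hit(q.reshape(-1,2)); (u,v),rad=cv2.minEnclosingCircle(np.float32(P[:,:2]*1000)); out.append((u,v,rad,*cv2.minEnclosingCircle(q)[0]))
    return k,e.std(),len(Q),out,hit,Y,g
E
python3 - <<'E'
from meas import *
f=np.load("w1.npz");p,d=f["p"],f["d"];c={k:f[k] for k in("vfov","cx","cy","distortion","T")}
X,ok,r=measure(p,d,c,(.603,.0725)); jig=np.array(r[0])/1000; yaw=-np.radians(90-r[2])
k,s,n,out,hit,Y,g=plate(p,d,c,X,ok,jig,yaw); print("plane",k,s,n)
for o in out: print(np.round(o,1))
# outline: corners of plate by grey+green mask
hsv=cv2.cvtColor(p,cv2.COLOR_BGR2HSV)
m=(hsv[...,2]>76)&ok&(Y[...,2]>.03)|((hsv[...,0]>40)&(hsv[...,0]<85)&(hsv[...,1]>60)&ok)
m&=(abs(Y[...,0])<.09)&(abs(Y[...,1])<.1)
m&=~((hsv[...,0]>100)&(hsv[...,0]<125)&(hsv[...,1]>110))
m=cv2.morphologyEx(np.uint8(m)*255,cv2.MORPH_OPEN,np.ones((5,5)))
q=max(cv2.findContours(m,0,1)[0],key=cv2.contourArea).reshape(-1,2)
print("outline jigframe",cv2.minAreaRect(np.float32(hit(q)[:,:2]*1000)))
w=p.copy(); cv2.drawContours(w,[q.reshape(-1,1,2)],-1,(0,0,255),1); cv2.imwrite("pics/w1b.png",cv2.resize(w[90:250,180:390],None,fx=3.5,fy=3.5))
E
```

```text
plane [ 0.14245883 -0.00113193  0.06011683] 0.0006719104758951689 3855
[  7.9  55.9   5.6 334.6 185. ]
[  5.5 -52.3   6.  240.7 183.2]
outline jigframe ((-17.44438934326172, 2.4498214721679688), (160.1605224609375, 109.10668182373047), 88.92513275146484)
```

View pics/w1b.png

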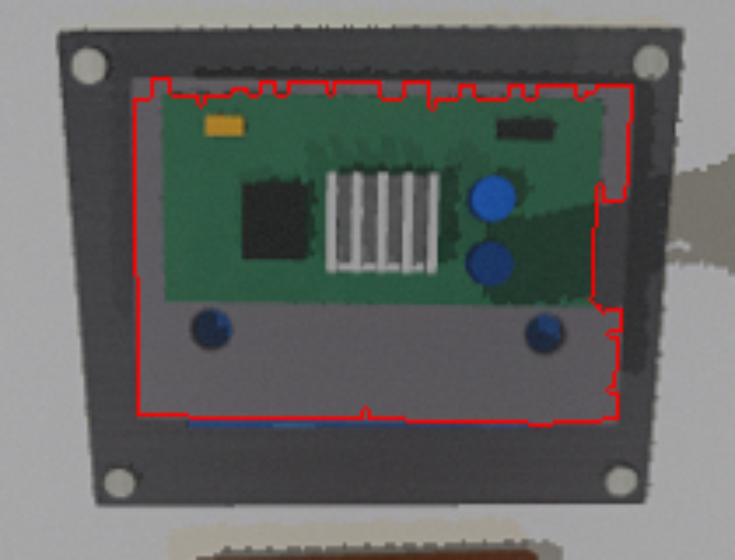

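Slab outline matches 220x180, so jig centre is (0.604, 0.071) with yaw −0.240. The plate is about 16.5 mm short in x, +2 mm in y and −0.02 rad in yaw. Next I check where the open fingertips really stand.

```bash
python3 - <<'E'
from h import *
f=np.load("w1.npz");d=f["d"];c={k:f[k] for k in("vfov","cx","cy","distortion","T")}
s=status.get_obs(); Rt=R.from_quat(s["orientation"]).as_matrix()
X=(cloud(c,d)-s["tool_pos"])@Rt
F=(d>0)&(X[...,2]<.06)&(abs(X[...,1])<.08)&(abs(X[...,0])<.05)
for sg in(1,-1):
    Q=X[F&(sg*X[...,1]>0.02)]; print(sg,len(Q),"z max",np.percentile(Q[:,2],[90,98,99.5,100]).round(4))
    T=Q[Q[:,2]>np.percentile(Q[:,2],99)-.012]; print(T.min(0).round(4),T.max(0).round(4))
J=np.array([.6041,.0708]);psi=-.240
M=R.from_euler("z",psi).as_matrix()
tgt=np.r_[J,0]+M@np.array([-.095,0.002,.12]); print(tgt,(Rt.T@(tgt-s["tool_pos"])).round(4))
print("yaw tool",np.arctan2(-Rt[0,1],Rt[1,1]))
E
```

```text
1 16828 z max [-0.0315 -0.0124 -0.0069 -0.0031]
[-0.0137  0.0391 -0.0211] [ 0.0092  0.0536 -0.0031]
-1 18161 z max [-0.033  -0.0133 -0.0075 -0.0035]
[-0.0138 -0.0593 -0.0217] [ 0.0092 -0.0448 -0.0035]
[0.5122983  0.09532443 0.12      ] [0.0962 0.0033 0.1519]
yaw tool -0.24680014815075207
```

Converted, 0.12 m / 0.4 = 0.3, 0.106 m / 0.4 = 0.265, -0.007 rad / 3.1416 = -0.0022.

carry_out([
  {"linear":[0.09,0.0025,0.025],"rot":[0,0,-0.0022],"claw":0},
  {"linear":[0.18,0.0075,0.05],"rot":[0,0,-0.0022],"claw":0},
  {"linear":[0.265,0.0075,0.1],"rot":[0,0,-0.0022],"claw":0},
  {"linear":[0.265,0.0075,0.2],"rot":[0,0,-0.0022],"claw":0},
  {"linear":[0.265,0.0075,0.3],"rot":[0,0,-0.0022],"claw":0},
])

```text
clock: 2.23
tool_pos: [0.4996, 0.1023, 0.1528]
orientation: [0.116, 0.993, 0.001, 0.002]
ft_force: [0.5, -0.0, -0.8]
grip_width: 1.003
grasp_force: 0.0
```

Converted, 0.117 m / 0.4 = 0.2925, 0.09 m / 0.4 = 0.225.

carry_out([
  {"linear":[0,0,0.075],"rot":[0,0,0],"claw":0},
  {"linear":[0,0,0.15],"rot":[0,0,0],"claw":0},
  {"linear":[0,0,0.225],"rot":[0,0,0],"claw":0},
  {"linear":[0,0,0.2925],"rot":[0,0,0],"claw":0},
  {"linear":[0,0,0.2925],"rot":[0,0,0],"claw":0},
])

```text
clock: 2.65
tool_pos: [0.4942, 0.1007, 0.0293]
orientation: [0.117, 0.993, -0.001, -0.006]
ft_force: [-0.2, -0.3, -0.9]
grip_width: 1.002
grasp_force: 0.0
```

```bash
cat >> h.py <<'E'
JC=np.array([.6041,.0708,0]);JM=R.from_euler("z",-.240).as_matrix()
def tj():
    s=status.get_obs(); Rt=R.from_quat(s["orientation"]).as_matrix()
    print("clock",s["clock"],"tcp in jig mm",((s["tool_pos"]-JC)@JM*1000).round(1),"yaw err",round(float(np.arctan2(-Rt[0,1],Rt[1,1])+.24),4),"tilt",Rt[:2,2].round(4),"F",s["ft_force"].round(1))
E
python3 - <<'E'
from h import *
tj()
p,d,c=snap("wrist","w2"); np.savez("w2.npz",p=p,d=d,**c)
E
```

```text
clock 2.65 tcp in jig mm [-113.9    2.9   29.3] yaw err 0.0063 tilt [-0.0124 -0.0015] F [-0.2 -0.3 -0.9]
```

View pics/w2.png

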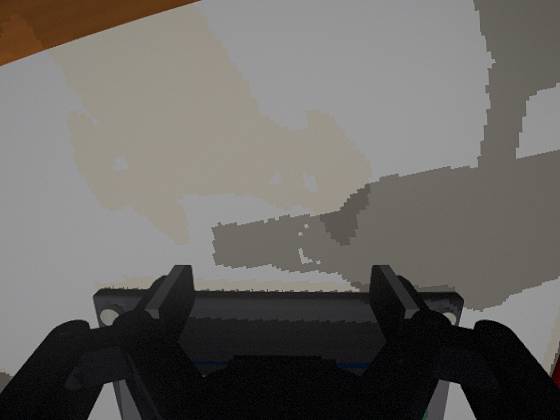

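View shows the fingers at the slab's near rim and the plate hidden behind the hand, so I work by pose and force. I raise 7 mm and go forward.

Converted, -0.024 m / 0.4 = -0.06, -0.007 m / 0.4 = -0.0175, 0.004 rad / 3.1416 = 0.0013.

carry_out([
  {"linear":[0,0,-0.0175],"rot":[0,0,0.0013],"claw":0},
  {"linear":[-0.025,0,-0.0175],"rot":[0,0,0.0013],"claw":0},
  {"linear":[-0.045,0,-0.0175],"rot":[0,0,0.0013],"claw":0},
  {"linear":[-0.06,0,-0.0175],"rot":[0,0,0.0013],"claw":0},
  {"linear":[-0.06,0,-0.0175],"rot":[0,0,0.0013],"claw":0},
])

```text
clock: 3.12
tool_pos: [0.5273, 0.095, 0.0445]
orientation: [0.119, 0.993, 0.001, 0.002]
ft_force: [-1.5, 0.5, 3.8]
grip_width: 0.999
grasp_force: 1.9
```

```bash
python3 - <<'E'
from h import *
tj()
E
```

```text
clock 3.1167 tcp in jig mm [-80.3   5.2  44.5] yaw err 0.0005 tilt [0.0041 0.0006] F [-1.5  0.5  3.8]
```

carry_out([
  {"linear":[0,0,0],"rot":[0,0,0],"claw":0},
  {"linear":[0,0,0],"rot":[0,0,0],"claw":0},
  {"linear":[0,0,0],"rot":[0,0,0],"claw":0},
])

```text
clock: 3.37
tool_pos: [0.524, 0.0949, 0.0421]
orientation: [0.119, 0.993, -0.0, -0.0]
ft_force: [-0.2, -0.0, -0.0]
grip_width: 0.999
grasp_force: 0.0
```

```bash
python3 - <<'E'
from h import *
tj()
p,d,c=snap("top","t2");X=cloud(c,d); np.savez("t2.npz",p=p,d=d)
tj()
q=p[110:215,200:320]; cv2.imwrite("pics/t2c.png",cv2.resize(q,None,fx=6,fy=5.5,interpolation=2))
E
```

```text
clock 3.3667 tcp in jig mm [-83.5   4.3  42.1] yaw err 0.0011 tilt [-0.0001 -0.0001] F [-0.2 -0.  -0. ]
clock 3.4167 tcp in jig mm [-83.7   4.3  42. ] yaw err 0.0011 tilt [-0.0005 -0.0001] F [-0.  -0.5  0.3]
```

View pics/t2c.png

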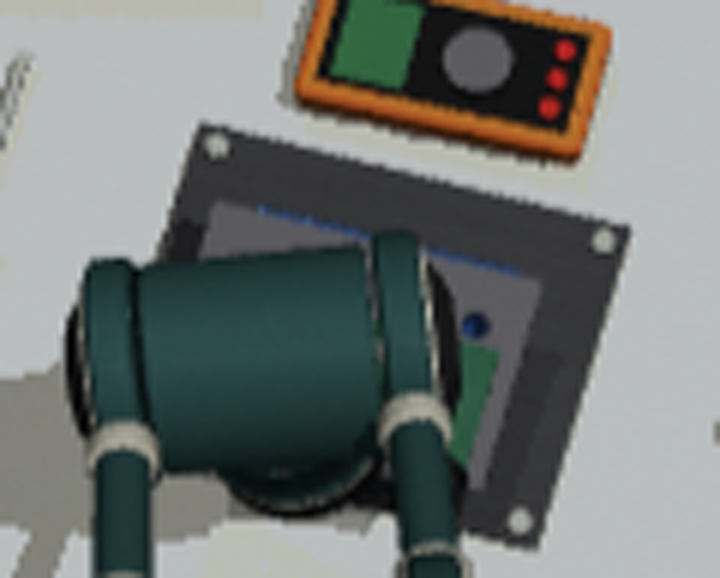

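The top view shows the plate still on the pins and the hand just behind its near edge (one hole visible at crop (475,325)). The TCP settled at −83.6 mm, so I lower 4 mm and push slowly.

Converted, 0.004 m / 0.4 = 0.01, -0.003 m / 0.4 = -0.0075.

carry_out([
  {"linear":[0,-0.0025,0.0075],"rot":[0,0,0],"claw":0},
  {"linear":[0,-0.005,0.01],"rot":[0,0,0],"claw":0},
  {"linear":[-0.0025,-0.005,0.01],"rot":[0,0,0],"claw":0},
  {"linear":[-0.005,-0.005,0.01],"rot":[0,0,0],"claw":0},
  {"linear":[-0.0075,-0.005,0.01],"rot":[0,0,0],"claw":0},
])

```text
clock: 3.83
tool_pos: [0.526, 0.0923, 0.0379]
orientation: [0.119, 0.993, -0.0, -0.001]
ft_force: [-2.4, 0.4, -0.2]
grip_width: 1.0
grasp_force: 1.3
```

Converted, -0.005 m / 0.4 = -0.0125, -0.001 m / 0.4 = -0.0025.

carry_out([
  {"linear":[-0.0025,0,0],"rot":[0,0,0],"claw":0},
  {"linear":[-0.005,0,0],"rot":[0,0,0],"claw":0},
  {"linear":[-0.0075,0,0],"rot":[0,0,0],"claw":0},
  {"linear":[-0.01,0,0],"rot":[0,0,0],"claw":0},
  {"linear":[-0.0125,0,0],"rot":[0,0,0],"claw":0},
])

```text
clock: 4.25
tool_pos: [0.5314, 0.0912, 0.0383]
orientation: [0.119, 0.993, -0.0, -0.0]
ft_force: [-3.5, 0.4, 2.5]
grip_width: 0.997
grasp_force: 1.9
```

```bash
python3 - <<'E'
from h import *
tj()
E
```

```text
clock 4.25 tcp in jig mm [-75.4   2.6  38.3] yaw err 0.0013 tilt [-0.0004  0.    ] F [-3.5  0.4  2.5]
```

Converted, -0.003 m / 0.4 = -0.0075, -0.002 m / 0.4 = -0.005.

carry_out([
  {"linear":[-0.0025,0,0],"rot":[0,0,0],"claw":0},
  {"linear":[-0.005,0,0],"rot":[0,0,0],"claw":0},
  {"linear":[-0.0075,0,0],"rot":[0,0,0],"claw":0},
  {"linear":[-0.0075,0,0],"rot":[0,0,0],"claw":0},
])

```text
clock: 4.58
tool_pos: [0.535, 0.0904, 0.0384]
orientation: [0.119, 0.993, 0.0, 0.0]
ft_force: [-2.2, 0.4, 0.7]
grip_width: 0.999
grasp_force: 1.2
```

carry_out([
  {"linear":[0.05,0,0],"rot":[0,0,0],"claw":0},
  {"linear":[0.1,0,-0.05],"rot":[0,0,0],"claw":0},
  {"linear":[0.1,0,-0.15],"rot":[0,0,0],"claw":0},
  {"linear":[0.075,0,-0.25],"rot":[0,0,0],"claw":0},
  {"linear":[0,0,-0.325],"rot":[0,0,0],"claw":0},
])

```text
clock: 5.0
tool_pos: [0.5326, 0.0912, 0.1703]
orientation: [0.118, 0.993, 0.0, 0.001]
ft_force: [1.6, 0.3, -0.6]
grip_width: 1.0
grasp_force: 0.0
```

Converted, -0.08 m / 0.4 = -0.2, -0.07 m / 0.4 = -0.175.

carry_out([
  {"linear":[-0.075,0,-0.075],"rot":[0,0,0],"claw":0},
  {"linear":[-0.125,0,-0.15],"rot":[0,0,0],"claw":0},
  {"linear":[-0.175,0,-0.2],"rot":[0,0,0],"claw":0},
  {"linear":[-0.175,0,-0.2],"rot":[0,0,0],"claw":0},
  {"linear":[-0.175,0,-0.2],"rot":[0,0,0],"claw":0},
])

```text
clock: 5.42
tool_pos: [0.6046, 0.0736, 0.2499]
orientation: [0.12, 0.993, 0.0, 0.003]
ft_force: [-0.4, 0.4, -1.4]
grip_width: 0.996
grasp_force: 0.0
```

```bash
cat > look.py <<'E'
from meas import *
import sys
tag=sys.argv[1]
p,d,c=snap("wrist",tag); np.savez(tag+".npz",p=p,d=d,**c); tj()
X,ok,r=measure(p,d,c,(.603,.0725)); jig=np.array(r[0])/1000; yaw=-np.radians(90-r[2]) if r[2]>45 else np.radians(r[2]); print("slab",np.round(r[0],1),np.round(r[1],1),round(yaw,4))
jig=JC[:2] if abs(r[1][0]-220)>3 else jig; yaw=-.24 if abs(r[1][0]-220)>3 else yaw
k,s,n,out,hit,Y,g=plate(p,d,c,X,ok,jig,yaw); print("plane",k.round(4),s,n)
for o in out: print("hole",np.round(o,1))
hsv=cv2.cvtColor(p,cv2.COLOR_BGR2HSV)
m=(hsv[...,2]>76)&ok&(Y[...,2]>.03)|((hsv[...,0]>40)&(hsv[...,0]<85)&(hsv[...,1]>60)&ok)
m&=(abs(Y[...,0])<.09)&(abs(Y[...,1])<.1)&~((hsv[...,0]>100)&(hsv[...,0]<125)&(hsv[...,1]>110))
m=cv2.morphologyEx(np.uint8(m)*255,cv2.MORPH_OPEN,np.ones((5,5)))
q=max(cv2.findContours(m,0,1)[0],key=cv2.contourArea).reshape(-1,2)
print("outline",cv2.minAreaRect(np.float32(hit(q)[:,:2]*1000)))
cv2.imwrite(f"pics/{tag}c.png",cv2.resize(p[80:260,160:400],None,fx=3.2,fy=3.2,interpolation=2))
E
python3 look.py w3
```

```text
clock 5.4667 tcp in jig mm [ -2.3   2.5 247.7] yaw err 0.0007 tilt [ 0.0011 -0.    ] F [-0.3  0.8 -0.4]
slab [604.2  70.8] [220.1 179.7] -0.2389
plane [ 0.1366 -0.0013  0.06  ] 0.0006513868824643986 4793
hole [ 17.8  57.2   5.4 332.  202.5]
hole [ 17.2 -50.7   6.1 233.  202. ]
outline ((-6.711315155029297, 3.5161514282226562), (108.0213394165039, 160.44618225097656), 0.011703025549650192)
```

Plate is now at x −6, y +3.4, yaw about 0 in the jig frame. I nudge its left edge right by about 3.4 mm with shut fingers, then finish in x.

Converted, 0.115 m / 0.4 = 0.2875, 0.006 m / 0.4 = 0.015.

carry_out([
  {"linear":[0.0025,0.075,0],"rot":[0,0,0],"claw":1},
  {"linear":[0.005,0.15,0.05],"rot":[0,0,0],"claw":1},
  {"linear":[0.01,0.225,0.1],"rot":[0,0,0],"claw":1},
  {"linear":[0.015,0.2875,0.15],"rot":[0,0,0],"claw":1},
  {"linear":[0.015,0.2875,0.225],"rot":[0,0,0],"claw":1},
])

```text
clock: 5.88
tool_pos: [0.6232, 0.1919, 0.1571]
orientation: [0.117, 0.993, 0.001, 0.001]
ft_force: [0.4, -0.4, 0.7]
grip_width: 0.299
grasp_force: 0.0
```

Converted, 0.09 m / 0.4 = 0.225, 0.085 m / 0.4 = 0.2125.

carry_out([
  {"linear":[0,0,0.075],"rot":[0,0,0],"claw":1},
  {"linear":[0,0,0.15],"rot":[0,0,0],"claw":1},
  {"linear":[0,0,0.2125],"rot":[0,0,0],"claw":1},
  {"linear":[0,0,0.225],"rot":[0,0,0],"claw":1},
  {"linear":[0,0,0.225],"rot":[0,0,0],"claw":1},
])

```text
clock: 6.3
tool_pos: [0.619, 0.1864, 0.0632]
orientation: [0.119, 0.993, -0.002, -0.004]
ft_force: [-0.8, 0.4, 0.1]
grip_width: -0.001
grasp_force: 0.0
```

carry_out([
  {"linear":[0,0,0],"rot":[0,0,0],"claw":1},
  {"linear":[0,0,0],"rot":[0,0,0],"claw":1},
])

```text
clock: 6.47
tool_pos: [0.6245, 0.1875, 0.0696]
orientation: [0.119, 0.993, 0.001, 0.001]
ft_force: [0.2, -0.5, -0.3]
grip_width: 0.002
grasp_force: 0.0
```

```bash
python3 - <<'E'
from h import *
tj(); s=status.get_obs(); Rt=R.from_quat(s["orientation"]).as_matrix()
p,d,c=snap("wrist","w4"); X=(cloud(c,d)-s["tool_pos"])@Rt
F=(d>0)&(X[...,2]<.03)&(abs(X[...,1])<.03)&(abs(X[...,0])<.05); Q=X[F]
print(np.percentile(Q[:,2],[90,98,99.5,100]).round(4)); T=Q[Q[:,2]>np.percentile(Q[:,2],99)-.012]; print(T.min(0).round(4),T.max(0).round(4))
cv2.imwrite("pics/w4c.png",p)
E
```

```text
clock 6.4667 tcp in jig mm [ -8.  118.2  69.6] yaw err 0.0012 tilt [0.0029 0.0007] F [ 0.2 -0.5 -0.3]
[-0.0307 -0.0044  0.0026  0.0077]
[ 0.006  -0.0146 -0.0118] [0.012  0.0129 0.0077]
```

View pics/w4c.png

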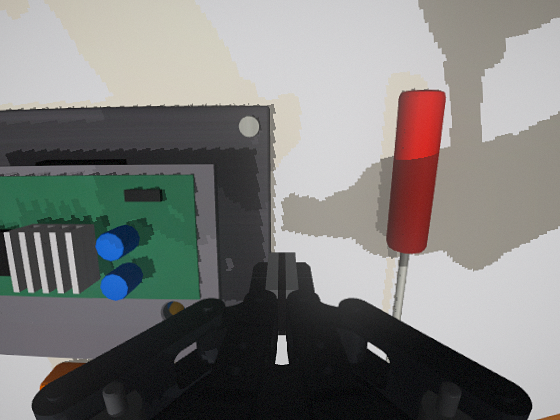

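The view shows the shut fingers left of the plate with clear space (plate left edge at column ~215, fingertips at (282,260)). The left hole at (173,310) already shows brass. I lower and approach.

Converted, -0.016 m / 0.4 = -0.04, -0.011 m / 0.4 = -0.0275.

carry_out([
  {"linear":[0,-0.0075,0.015],"rot":[0,0,0],"claw":1},
  {"linear":[0,-0.0175,0.025],"rot":[0,0,0],"claw":1},
  {"linear":[0,-0.0275,0.0275],"rot":[0,0,0],"claw":1},
  {"linear":[0,-0.035,0.0275],"rot":[0,0,0],"claw":1},
  {"linear":[0,-0.04,0.0275],"rot":[0,0,0],"claw":1},
])

```text
clock: 6.93
tool_pos: [0.6192, 0.1709, 0.0566]
orientation: [0.119, 0.993, -0.0, -0.0]
ft_force: [0.7, -0.6, -0.1]
grip_width: -0.003
grasp_force: 0.0
```

Converted, -0.003 m / 0.4 = -0.0075, -0.002 m / 0.4 = -0.005.

carry_out([
  {"linear":[0,-0.0025,0],"rot":[0,0,0],"claw":1},
  {"linear":[0,-0.005,0],"rot":[0,0,0],"claw":1},
  {"linear":[0,-0.0075,0],"rot":[0,0,0],"claw":1},
  {"linear":[0,-0.0075,0],"rot":[0,0,0],"claw":1},
])

```text
clock: 7.27
tool_pos: [0.6189, 0.1686, 0.0569]
orientation: [0.119, 0.993, 0.0, 0.0]
ft_force: [-0.3, -0.4, 0.9]
grip_width: -0.002
grasp_force: 0.0
```

```bash
python3 -c "
from h import *
tj()"
```

```text
clock 7.2667 tcp in jig mm [-8.9 98.5 56.9] yaw err 0.0011 tilt [0.0002 0.    ] F [-0.3 -0.4  0.9]
```

Now push 4.5 mm more, 1 mm a row.

Converted, -0.0045 m / 0.4 = -0.0113, -0.002 m / 0.4 = -0.005.

carry_out([
  {"linear":[0,-0.0025,0],"rot":[0,0,0],"claw":1},
  {"linear":[0,-0.005,0],"rot":[0,0,0],"claw":1},
  {"linear":[0,-0.0075,0],"rot":[0,0,0],"claw":1},
  {"linear":[0,-0.01,0],"rot":[0,0,0],"claw":1},
  {"linear":[0,-0.0113,0],"rot":[0,0,0],"claw":1},
])

```text
clock: 7.68
tool_pos: [0.6178, 0.1645, 0.0569]
orientation: [0.119, 0.993, 0.0, 0.0]
ft_force: [0.6, 1.7, 0.2]
grip_width: -0.002
grasp_force: 0.9
```

carry_out([
  {"linear":[0,0,0],"rot":[0,0,0],"claw":1},
  {"linear":[0,0,0],"rot":[0,0,0],"claw":1},
])

```text
clock: 7.85
tool_pos: [0.6178, 0.1644, 0.0568]
orientation: [0.119, 0.993, 0.0, 0.0]
ft_force: [0.6, 1.7, -0.1]
grip_width: 0.002
grasp_force: 0.8
```

```bash
python3 -c "
from h import *
tj()"
```

```text
clock 7.85 tcp in jig mm [-8.9 94.1 56.8] yaw err 0.0012 tilt [0.0002 0.    ] F [ 0.6  1.7 -0.1]
```

Converted, -0.12 m / 0.4 = -0.3, -0.09 m / 0.4 = -0.225.

carry_out([
  {"linear":[0,0.0375,0],"rot":[0,0,0],"claw":1},
  {"linear":[0,0.075,-0.025],"rot":[0,0,0],"claw":1},
  {"linear":[0,0.075,-0.125],"rot":[0,0,0],"claw":1},
  {"linear":[0,0.05,-0.225],"rot":[0,0,0],"claw":0.5},
  {"linear":[0,-0.025,-0.3],"rot":[0,0,0],"claw":0},
])

```text
clock: 8.27
tool_pos: [0.6176, 0.1596, 0.1802]
orientation: [0.117, 0.993, 0.001, 0.002]
ft_force: [1.8, -0.4, 1.5]
grip_width: 0.273
grasp_force: 0.0
```

Converted, -0.082 m / 0.4 = -0.205, -0.07 m / 0.4 = -0.175.

carry_out([
  {"linear":[0,-0.0625,-0.05],"rot":[0,0,0],"claw":0},
  {"linear":[0,-0.125,-0.1],"rot":[0,0,0],"claw":0},
  {"linear":[-0.0125,-0.205,-0.15],"rot":[0,0,0],"claw":0},
  {"linear":[-0.0175,-0.205,-0.175],"rot":[0,0,0],"claw":0},
  {"linear":[-0.0175,-0.205,-0.175],"rot":[0,0,0],"claw":0},
])

```text
clock: 8.68
tool_pos: [0.6055, 0.0737, 0.251]
orientation: [0.12, 0.993, 0.001, 0.004]
ft_force: [-0.2, 0.1, -0.0]
grip_width: 0.974
grasp_force: 0.0
```

```bash
python3 look.py w5
```

```text
clock 8.7333 tcp in jig mm [ -0.5   3.7 248.8] yaw err 0.0005 tilt [0.0045 0.001 ] F [ 0.6  0.3 -0.1]
slab [603.9  71. ] [220.3 178.6] -0.2394
plane [ 0.1394 -0.0011  0.0599] 0.0006533801332010624 4693
hole [289.7 171.8   9.5 412.5 410.5]
hole [ 17.  -54.9   5.7 228.9 200. ]
outline ((-7.057132720947266, -0.5992889404296875), (160.4718780517578, 107.95450592041016), 89.93531799316406)
```

Plate now at y ≈ −0.6 with yaw ≈ 0 and x ≈ −6, so only x is left. I go back to the near edge.

Converted, 0.12 m / 0.4 = 0.3, -0.003 m / 0.4 = -0.0075.

carry_out([
  {"linear":[0.075,-0.0075,0.025],"rot":[0,0,0],"claw":0},
  {"linear":[0.15,-0.0075,0.075],"rot":[0,0,0],"claw":0},
  {"linear":[0.225,-0.0075,0.125],"rot":[0,0,0],"claw":0},
  {"linear":[0.24,-0.0075,0.225],"rot":[0,0,0],"claw":0},
  {"linear":[0.24,-0.0075,0.3],"rot":[0,0,0],"claw":0},
])

```text
clock: 9.15
tool_pos: [0.5054, 0.0957, 0.1233]
orientation: [0.118, 0.993, -0.0, -0.002]
ft_force: [1.1, -0.6, 0.0]
grip_width: 1.0
grasp_force: 0.0
```

Converted, 0.086 m / 0.4 = 0.215, 0.08 m / 0.4 = 0.2.

carry_out([
  {"linear":[0,0,0.075],"rot":[0,0,0],"claw":0},
  {"linear":[0,0,0.15],"rot":[0,0,0],"claw":0},
  {"linear":[0,0,0.2],"rot":[0,0,0],"claw":0},
  {"linear":[0,0,0.215],"rot":[0,0,0],"claw":0},
  {"linear":[0,0,0.215],"rot":[0,0,0],"claw":0},
])

```text
clock: 9.57
tool_pos: [0.506, 0.0945, 0.037]
orientation: [0.118, 0.993, -0.001, -0.003]
ft_force: [0.4, 0.4, -0.1]
grip_width: 1.0
grasp_force: 0.0
```

carry_out([
  {"linear":[0,0,0],"rot":[0,0,0],"claw":0},
  {"linear":[0,0,0],"rot":[0,0,0],"claw":0},
  {"linear":[0,0,0],"rot":[0,0,0],"claw":0},
])

```text
clock: 9.82
tool_pos: [0.5106, 0.0941, 0.042]
orientation: [0.119, 0.993, 0.0, 0.002]
ft_force: [-0.7, 0.1, -0.4]
grip_width: 1.004
grasp_force: 0.0
```

```bash
python3 -c "
from h import *
tj()
print((np.array([.535,.0904,0])-JC)@JM)"
```

```text
clock 9.8167 tcp in jig mm [-96.4   0.4  42. ] yaw err 0.0014 tilt [0.0033 0.0005] F [-0.7  0.1 -0.4]
[-0.07177843  0.00261297  0.        ]
```

Converted, -0.022 m / 0.4 = -0.055, -0.02 m / 0.4 = -0.05.

carry_out([
  {"linear":[-0.015,-0.0025,0.005],"rot":[0,0,0],"claw":0},
  {"linear":[-0.03,-0.0025,0.005],"rot":[0,0,0],"claw":0},
  {"linear":[-0.0425,-0.0025,0.005],"rot":[0,0,0],"claw":0},
  {"linear":[-0.05,-0.0025,0.005],"rot":[0,0,0],"claw":0},
  {"linear":[-0.055,-0.0025,0.005],"rot":[0,0,0],"claw":0},
])

```text
clock: 10.23
tool_pos: [0.5311, 0.0872, 0.0385]
orientation: [0.119, 0.993, 0.0, 0.0]
ft_force: [0.4, -0.2, -0.6]
grip_width: 1.004
grasp_force: 0.0
```

carry_out([
  {"linear":[-0.0025,0,0],"rot":[0,0,0],"claw":0},
  {"linear":[-0.005,0,0],"rot":[0,0,0],"claw":0},
  {"linear":[-0.0075,0,0],"rot":[0,0,0],"claw":0},
  {"linear":[-0.0075,0,0],"rot":[0,0,0],"claw":0},
])

```text
clock: 10.57
tool_pos: [0.533, 0.0867, 0.0381]
orientation: [0.119, 0.993, -0.0, -0.0]
ft_force: [-1.0, -0.0, 0.5]
grip_width: 0.996
grasp_force: 0.0
```

```bash
python3 -c "
from h import *
tj()"
```

```text
clock 10.5667 tcp in jig mm [-72.9  -1.5  38.1] yaw err 0.0012 tilt [-0.0002 -0.    ] F [-1.  -0.   0.5]
```

Push on in 1 mm rows to about −68.5, then by 1 mm with checks.

Converted, -0.0045 m / 0.4 = -0.0113, -0.004 m / 0.4 = -0.01.

carry_out([
  {"linear":[-0.0025,0,0],"rot":[0,0,0],"claw":0},
  {"linear":[-0.005,0,0],"rot":[0,0,0],"claw":0},
  {"linear":[-0.0075,0,0],"rot":[0,0,0],"claw":0},
  {"linear":[-0.01,0,0],"rot":[0,0,0],"claw":0},
  {"linear":[-0.0113,0,0],"rot":[0,0,0],"claw":0},
])

```text
clock: 10.98
tool_pos: [0.538, 0.0857, 0.0384]
orientation: [0.119, 0.993, 0.0, 0.001]
ft_force: [-0.3, -0.0, 0.6]
grip_width: 1.0
grasp_force: 0.0
```

Converted, -0.001 m / 0.4 = -0.0025, -0.0005 m / 0.4 = -0.0013.

carry_out([
  {"linear":[-0.0013,0,0],"rot":[0,0,0],"claw":0},
  {"linear":[-0.0025,0,0],"rot":[0,0,0],"claw":0},
  {"linear":[-0.0025,0,0],"rot":[0,0,0],"claw":0},
])

```text
clock: 11.23
tool_pos: [0.5384, 0.0854, 0.0382]
orientation: [0.119, 0.993, 0.0, -0.0]
ft_force: [0.3, 0.6, 0.1]
grip_width: 0.999
grasp_force: 0.5
```

```bash
cat > side.py <<'E'
from h import *
tj()
# plate height profile along jig x on its right side strip, from top and scene depth
for n in("top","scene"):
    p,d,c=snap(n); Y=(cloud(c,d)-JC)@JM
    g=(d>0)&(Y[...,2]>.03)&(Y[...,2]<.075)&(abs(Y[...,0])<.06)&(Y[...,1]>-.078)&(Y[...,1]<-.055)
    for a in range(-60,60,20):
        q=Y[g&(Y[...,0]*1000>a)&(Y[...,0]*1000<a+20)]
        if len(q)>8: print(n,a,len(q),np.median(q[:,2]).round(4))
E
python3 side.py
```

```text
clock 11.2333 tcp in jig mm [-67.3  -1.4  38.2] yaw err 0.0011 tilt [-0.0001  0.    ] F [0.3 0.6 0.1]
top -60 17 0.0514
top -40 39 0.0525
top -20 41 0.0517
top 0 52 0.0523
top 20 57 0.0511
top 40 34 0.0502
scene -60 45 0.054
scene -40 46 0.0531
scene -20 48 0.0547
scene 0 52 0.0538
scene 20 47 0.0524
scene 40 30 0.0529
```

The plate now lies flat at about 53 mm, so it has dropped over the pins. I withdraw the hand and check.

Converted, -0.1 m / 0.4 = -0.25, -0.03 m / 0.4 = -0.075.

carry_out([
  {"linear":[0.0375,0,0],"rot":[0,0,0],"claw":0},
  {"linear":[0.0875,0,0],"rot":[0,0,0],"claw":0},
  {"linear":[0.1125,0,-0.075],"rot":[0,0,0],"claw":0},
  {"linear":[0.1,0,-0.175],"rot":[0,0,0],"claw":0},
  {"linear":[0.025,0,-0.25],"rot":[0,0,0],"claw":0},
])

```text
clock: 11.75
tool_pos: [0.5235, 0.0886, 0.138]
orientation: [0.118, 0.993, -0.0, -0.003]
ft_force: [0.7, 0.6, 0.1]
grip_width: 1.004
grasp_force: 0.0
```

Converted, -0.11 m / 0.4 = -0.275, -0.09 m / 0.4 = -0.225.

carry_out([
  {"linear":[-0.05,0,-0.0875],"rot":[0,0,0],"claw":0},
  {"linear":[-0.125,0,-0.15],"rot":[0,0,0],"claw":0},
  {"linear":[-0.1875,0,-0.225],"rot":[0,0,0],"claw":0},
  {"linear":[-0.1875,0,-0.275],"rot":[0,0,0],"claw":0},
  {"linear":[-0.1875,0,-0.275],"rot":[0,0,0],"claw":0},
])

```text
clock: 12.17
tool_pos: [0.6057, 0.0699, 0.2541]
orientation: [0.12, 0.993, 0.001, 0.006]
ft_force: [0.6, 0.2, 0.3]
grip_width: 1.0
grasp_force: 0.0
```

```bash
python3 look.py w6
```

```text
clock 12.2167 tcp in jig mm [ -0.3  -0.8 251.1] yaw err 0.0008 tilt [0.0068 0.0004] F [-1.4  1.1 -1. ]
slab [604.   70.8] [220.3 179.4] -0.2395
plane [-0.002  -0.0009  0.0538] 0.0006500461658463428 4205
hole [  1.2  34.7   7.4 313.5 182. ]
outline ((-1.3520164489746094, -0.269805908203125), (107.8320083618164, 160.60433959960938), 0.05506697669625282)
```

View pics/w6c.png

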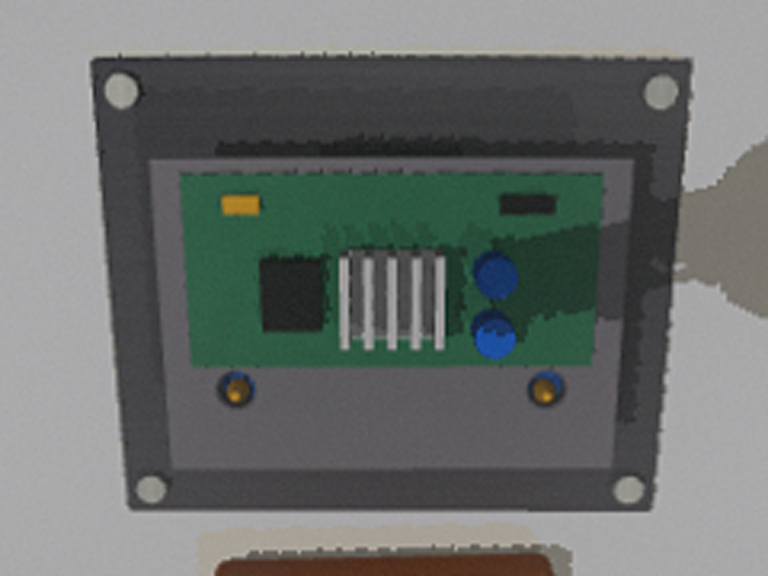

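The brass pins stand in both holes (crop (235,388) and (545,388)). The plate is flat (slope −0.002, top at 53.8 mm) and square to the jig. The hand is clear, so I hand in.

```bash
python3 -c "
from plant import manip
print(manip.close_job())"
```

```text
the job is handed in; nothing more can be done
None
```

The plate lies flat on the jig seat with both holes over the brass pins, the hand is clear, and the job was handed in at about 12 s.

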